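# Show a cuvette to the inspection camera with tongs

### The arm

A 6-joint arm with a two-finger parallel gripper is mounted at the origin on a cart in front of the work surface, level with it; the furniture and walls round the work are solid. World frame = base frame: x ahead of the robot, y to its left, z up, the work surface at z = 0. Lengths are in mm, angles in rad, forces in N, time in s.
With the tool pointing down it reaches from about 350 to 975 mm from the base axis. Payload 7.1 kg.
Tool frame: the origin (TCP) lies on the centre line of the jaws, within the pads' length; the fingertips stand 17 mm ahead of it and the grasp point (between the pads) lies 2 mm behind it (tip_extent is the distance from the TCP to the fingertips, in mm); z points along the fingers, y is the line along which they close (so a half turn about z gives the same grasp; the last joint's range is limited). The gripper opens to 88 mm and grips with 3 to 60 N. Pads are 20 mm wide; open, the fingers measure 115 mm over their backs; the gripper's body (75 mm by 178 mm) begins 61 mm behind the grasp point.
Start: joints at [1.232, 0.423, 1.63, -0, 1.089, -0.019], TCP at [196.454, 593.305, 239.675] pointing down, gripper open.
Joint ranges: [-3, 3], [-0.9, 2.11], [0.09, 2.58], [-1.31, 4.45], [0.11, 2.69], [-2.54, 2.54]. Speed limits (rad/s): [2.39, 2.39, 3.01, 3.14, 3.14, 3.14].

### API

Orientations are given as a rotation vector (axis times angle).
In Python, from workcell import get_obs, get_image, camera_model, close_job, look_for, outline_of, pinpoint, tip_extent gives the robot as it stands.
- The arm moves only by the shell command python3 -m jog 'ROWS'. ROWS is text: rows parted by semicolons, each of 7 numbers parted by spaces: the shift along the tool's x, y, z as a fraction of full scale, then the turn, a rotation vector about the tool's x, y, z as a fraction of full scale, then the closure, from -1 (fully open) to 1 (shut). A call has 1 to 8 rows; each row is the pose to reach, as a shift and turn from the pose commanded when the call began, along the tool's axes at that moment; what a row does not reach only later rows make up. Full scale, the value 1, is 0.2 m for a shift and 30 degrees for a turn. A row lasts 1/10 s, in which the tool goes at most 50 mm and 8.59 degrees, less where a joint would pass 70% of its speed; a pose out of reach is approached as far as the arm can. A call with a number of a shift or a turn outside -1 to 1 is refused whole. A call with a gripper value outside its range is refused whole. The fingers move at their own pace and stop on an object; the grip force is fixed at half the most. Time passes only in rows, so rows that repeat a pose let the fingers close. It gives the time, the measured TCP pose, the force, the opening and the grip force at its end, in the units of the state.
- get_obs(): the state, without advancing time (a new reading comes with each control period).
- get_image(name): name is "side" or "top"; returns the picture (400x640x3 uint8, red, green, blue); there is no depth.
- camera_model(name): a dict with "fx", "fy", "cx", "cy" (pixels), "dist_coeffs" ([k1, k2, p1, p2, k3] as OpenCV has them; the pictures are not rectified), "origin" and "orientation" of the camera in the world. Camera axes: x right, y down, z forward; pixel columns grow to the right and rows downward; lengths in mm; the calibration is good to about 2 mm. A picture is of the moment at which its call begins. camera_model takes no time and is no camera call.
- close_job(): hands the job in; it is judged then, once.
Trained networks look in the newest picture that a camera, given by its name, has taken for a name from the list of things; names that differ only in an ending like _2 or _b are one class to them, and where a whole thing is asked for, a point or a joint stands for the part that bears it (a point fixed in the world has none). Each returns a list of dicts, best first, with "confidence" (0 to 1); they miss things now and then, are a little off and sometimes report something else, mostly with a low value. They report only what shows in the picture. A call takes as long as a camera call. They do not tell look-alikes from the thing itself.
- look_for(target, camera): "xyz" ([x, y, z] in mm, in the coordinates of the camera as it stood for that picture, good to about 4 mm: the middle of the surface that is visible of it).
- outline_of(target, camera): "mask" (400x640 bool, what is visible of it).
- pinpoint(target, camera): "xyz" ([x, y, z] in mm, in the coordinates of the camera as it stood for that picture, good to about 4 mm: a listed point, or the origin of a listed thing).
The state is a dict: "t": time; "qpos": joint angles; "qvel": joint speeds; "joint_torque": joint torques, N m; "ee_pos": TCP position; "orientation": TCP orientation; "ft_force": force on the tool from outside, world axes, zero at the start; "moment": the same for the moment, N m; "width": finger opening in mm; "grasp_force": force on a finger pad.
Only numpy, scipy, OpenCV 4.12 (cv2) and the standard library are available. Lean on these libraries where they do the work, as an engineer would, in place of code of your own. Each camera call takes 0.05 s, during which the arm holds its last target. There are 200 camera calls.

### The job

Check the red-lidded cuvette for scratches: the gripper's own fingers must not touch it, so take the spring tongs out of their stand, grip the cuvette by its two frosted sides with them and lift it out of the rack. Hold it upright in front of the camera, the middle of its window on the lens axis, 70 mm from the front of the lens and with a clear face square to the lens, and finish there: the program ends while the tongs, held in the gripper, still hold the cuvette motionless in the air. Leave the other cuvettes, the camera and the bottle, dish and torch around them where they are.

Things in the scene. Friction and masses are not known exactly. Their poses are not given: they have to be found in the camera images.
- tongs: steel spring tongs, 80 g, standing upright in their stand, jaws down. Origin: the hinge pin at the very top (pin radius 4.5 mm); z up along the tongs; the legs lie at +y and -y and close along y. Jaw tips 103 mm below the origin. Open, the rubber jaws stand 30 mm apart inside, 38 mm over their outsides; each is 10 mm wide (x) and 14 mm tall, from the tip up
- tongs_grip (a point): middle between the two black grip plates of the tongs, 38 mm below the pin and 65 mm above the jaw tips; same axes as the tongs. Plates 18 mm wide (x), 22 mm tall. Over the outsides of the plates: 50 mm sprung open, 43 mm with the jaws shut on a cuvette (plates then parallel). Squeezing the plates 1 mm shuts the jaws 2.5 mm
- tongs_left (a joint): closing angle of a leg (both move alike): 0 open, about 0.09 rad with the jaws on a cuvette, stop at 0.14. A spring opens the legs: 11 N on the plates begins to close them, 15 N reaches a cuvette, so grip with more than 20 N (40 N does well). Held with the gripper 47 to 48 mm open, the tongs are carried with their jaws open about 24 mm
- tongs_stand: white block, 44 x 66 mm, 42 mm high, fixed, with a pocket 14 x 41.5 mm and 34 mm deep in its top, in which the tongs stand with their tips on the pocket's floor, 8 mm above the bench (long side of the pocket along y, as the tongs' closing line). Origin: centre of its underside
- rack: blue cuvette rack, 128 mm (x) by 80 mm (y), top 30 mm above the bench, fixed. 2 x 4 square wells, 14.5 mm wide, 22 mm deep, at x = -45, -15, 15, 45 mm and y = -18, 18 mm from its centre; four of them hold cuvettes, no two side by side. Origin: centre of its underside
- cuvette_red: the cuvette to show: the one with the red lid. 12.5 mm square, 45 mm tall plus a 14 mm square lid 4.5 mm thick, 12 g; its foot stands 22 mm deep in a well, so 23 mm of body stand out of the rack. Origin: centre of its foot; z up. The clear window faces are at +x and -x, the white frosted faces at +y and -y, towards the long sides of the rack
- window (a point): middle of the red-lidded cuvette's window, on the cuvette's axis 20 mm above its foot
- cuvette_a: white-lidded cuvette, same size, to be left in the rack
- cuvette_b: white-lidded cuvette, same size, to be left in the rack
- cuvette_c: white-lidded cuvette, same size, to be left in the rack
- camera: foot and column of the inspection camera: dark base plate 100 x 90 x 12 mm, fixed, and a steel column (radius 8 mm) up to 262 mm above the bench. Origin: centre of its underside, on the column's axis
- lens (a point): centre of the front of the camera's lens, on the lens axis. The lens looks level along -x of this frame (away from the column, which stands 90 mm behind it); z is up. The camera head is 36 mm wide and high, lens barrel radius 17 mm; its height above the bench (140 to 200 mm) differs from time to time and it is clamped there
- buffer_bottle: clear bottle with a blue cap and a white label, 60 mm across, 125 mm tall, bystander; origin at the centre of its foot
- petri_dish: clear petri dish, 55 mm across, 12 mm high, bystander; origin at the centre of its foot
- pocket_torch: black pocket torch with white rings lying on the bench, 23 x 72 x 23 mm, bystander; origin at the centre of its underside
Things that resemble listed ones, but are neither listed nor needed, are in the scene too. Several things have the shape of the tongs; the one meant has the colours described above.

How it is judged:
By the outcome, as a careful person would: the job done as asked, in the order asked, and still so for the second after the job is handed in, while the arm keeps its last pose, push and grip.
It also fails if it takes over 45 s, if anything falls off the work surface, if the arm or the gripper's body presses on something with over 40 N, if the wrist force passes 120 N, or if a joint passes its speed limit or range.

## Working session

There is one attempt and no reset: what is moved stays moved. The work goes in short steps, Python scripts to look and compute and a shell command to move; the robot and the scene stay as the last step left them, time stands still between calls to the robot, and variables do not carry over. Pictures are saved under pics/ and viewed, at most 10 in all, crops included, and the job is handed in when it is done.

```bash
mkdir -p pics; ls
python3 - <<'E'
from workcell import *
import cv2,numpy as np
o=get_obs();print(o)
for n in("side","top"):
    m=camera_model(n);print(n,m)
    cv2.imwrite(f"pics/{n}0.png",get_image(n)[:,:,::-1])
E
```

```text
pics
{'t': 0.0, 'qpos': array([ 1.23199491e+00,  4.23820938e-01,  1.63069345e+00, -4.61463539e-07,
        1.08855456e+00, -1.89923883e-02]), 'qvel': array([ 0.00076939,  0.00018164, -0.00119291,  0.00078892,  0.00076773,
        0.00058103]), 'joint_torque': array([-7.13098052e-05, -5.44606733e+01, -2.73668844e+01,  6.43197703e-02,
        2.27321126e-02, -6.77510434e-05]), 'ee_pos': array([196.28888232, 592.82799816, 238.91273026]), 'orientation': array([-5.00174532e-01, -3.10125404e+00,  2.28187215e-03]), 'ft_force': array([-0.32922373, -0.49210056, -0.21088955]), 'moment': array([ 0.01918694, -0.01329326, -0.01493665]), 'grasp_force': 0.0, 'width': 87.86762209770683}
side {'fx': 372.22998245034546, 'fy': 372.22998245034546, 'cx': 323.85014803957915, 'cy': 200.54195502568714, 'dist_coeffs': array([-0.06344892,  0.        ,  0.        ,  0.        ,  0.        ]), 'origin': array([  454.47665135, -1068.23996751,   785.5841382 ]), 'orientation': array([-2.1481373 ,  0.0943522 , -0.05792932])}
top {'fx': 370.62665779706197, 'fy': 370.62665779706197, 'cx': 319.01839161947464, 'cy': 198.67384540007382, 'dist_coeffs': array([0.00919543, 0.        , 0.        , 0.        , 0.        ]), 'origin': array([379.77841091, -61.91109801, 995.21647485]), 'orientation': array([-2.14228847,  2.09069317, -0.21774226])}
```

View pics/side0.png

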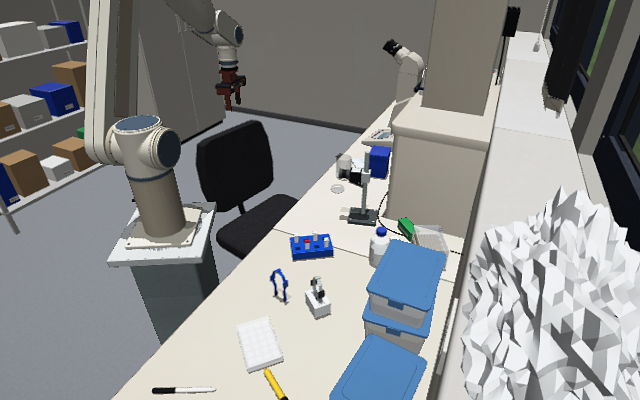

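View pics/top0.png

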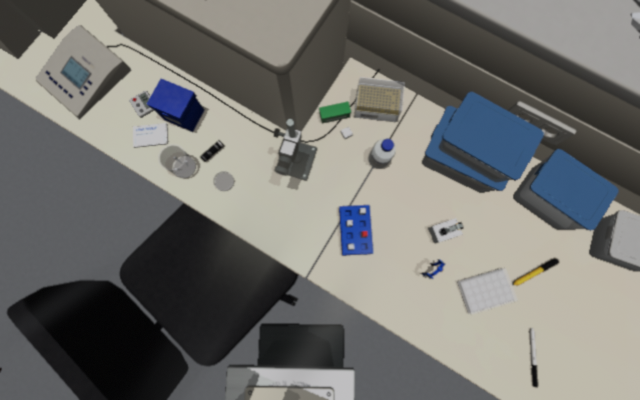

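```bash
cat > h.py <<'E'
import numpy as np,cv2
from workcell import *
from scipy.spatial.transform import Rotation as R
def cam(n):
    m=camera_model(n);K=np.array([[m['fx'],0,m['cx']],[0,m['fy'],m['cy']],[0,0,1.]])
    return K,np.array(m['dist_coeffs']),np.array(m['origin']),R.from_rotvec(m['orientation'])
def w(n,p):
    K,d,o,r=cam(n);return r.apply(p)+o
def px(n,P):
    K,d,o,r=cam(n);c=r.inv().apply(np.atleast_2d(P)-o)
    return cv2.projectPoints(c.reshape(-1,1,3),np.zeros(3),np.zeros(3),K,d)[0].reshape(-1,2)
def ray(n,uv):
    K,d,o,r=cam(n);q=cv2.undistortPoints(np.array([[uv]],float),K,d)[0,0]
    v=r.apply([q[0],q[1],1]);return o,v/np.linalg.norm(v)
def atz(n,uv,z):
    o,v=ray(n,uv);return o+v*(z-o[2])/v[2]
def tri(uvs,uvt):
    A=np.zeros((3,3));b=np.zeros(3);L=[]
    for n,uv in(("side",uvs),("top",uvt)):
        o,v=ray(n,uv);M=np.eye(3)-np.outer(v,v);A+=M;b+=M@o;L.append((o,v))
    p=np.linalg.solve(A,b);return p,[np.linalg.norm((np.eye(3)-np.outer(v,v))@(p-o)) for o,v in L]
E
python3 - <<'E'
from h import *
np.set_printoptions(precision=1,suppress=True)
for t in("tongs","tongs_grip","tongs_stand","rack","cuvette_red","window","camera","lens"):
    for n in("side","top"):
        for r in pinpoint(t,n)[:4]:
            P=w(n,r['xyz']);print(t,n,round(r['confidence'],2),P,px(n,P)[0])
E
```

```text
tongs side 0.62 [ 394.9 -347.9  101.9] [275.  270.3]
tongs side 0.48 [ 503.5 -390.1  112.6] [317.6 276.4]
tongs top 0.49 [ 499.7 -396.2  112. ] [457.5 226.9]
tongs top 0.48 [ 401.5 -349.3  101.4] [438.2 268.2]
tongs_grip side 0.73 [ 503.3 -391.5   76.8] [317.6 286.8]
tongs_grip side 0.71 [ 403.1 -351.4   64. ] [279.  281.4]
tongs_grip top 0.56 [ 396.8 -350.2   59.8] [433.3 270.4]
tongs_grip top 0.55 [ 500.4 -396.8   74.8] [452.2 228.5]
tongs_stand side 0.7 [ 498.9 -393.7   -1.1] [316.2 307.9]
tongs_stand top 0.77 [ 503.5 -394.8    1.7] [441.7 230.7]
tongs_stand top 0.26 [ 696.8 -225.4   -2. ] [377.9 160.7]
rack top 0.69 [ 497.1 -396.5  112.5] [457.8 228. ]
rack top 0.58 [ 494.3 -164.4   -1.5] [355.9 232.1]
cuvette_red side 0.37 [ 481.7 -172.3   11.1] [305.6 250.8]
cuvette_red top 0.39 [ 486.1 -181.2   10.1] [362.7 234.8]
window side 0.39 [ 484.3 -170.1   30.9] [306.2 245.5]
window top 0.41 [ 481.2 -178.3   27. ] [362.4 236. ]
camera side 0.74 [693.4   9.2   1.6] [361.6 216.6]
camera top 0.79 [690.9   0.5  -2.4] [297.4 160.8]
camera top 0.43 [ 502.3 -393.7   78.1] [451.4 227.6]
lens side 0.8 [607.5  26.3 170.8] [338.8 174.2]
lens top 0.85 [604.4  31.1 172.8] [278.8 173.6]
```

The two views show the steel tongs with black plates in the white stand (side ≈317,290; top ≈447,230). The blue look-alike is at top 432,268, the rack at top 355,230 with the red lid at 364,234, and the inspection camera at top 290,150. I'll zoom in next.

Run:
```python
from h import *
np.set_printoptions(precision=1,suppress=True)
S=get_image("side")[:,:,::-1];T=get_image("top")[:,:,::-1]
def crop(I,u,v,w,h,W,H): return cv2.resize(I[v:v+h,u:u+w],(W,H),interpolation=cv2.INTER_CUBIC)
a=np.hstack([crop(T,425,212,48,36,400,300),crop(T,336,200,40,60,200,300),crop(T,260,115,64,96,200,300)])
b=np.hstack([crop(S,292,265,56,42,400,300),crop(S,285,228,56,42,200,300)[:, :],crop(S,330,145,54,81,200,300)])
cv2.imwrite("pics/z.png",np.vstack([a,b]))
ms={}
for t in("tongs","tongs_stand","rack","camera","cuvette_red"):
    for n in("side","top"):
        for i,r in enumerate(outline_of(t,n)[:4]):
            m=r['mask'].astype(np.uint8);ms[f"{t}_{n}_{i}"]=m
            c=cv2.findContours(m,0,2)[0];c=max(c,key=len)
            print(t,n,i,round(r['confidence'],2),m.sum(),cv2.boundingRect(c),cv2.minAreaRect(c))
np.savez_compressed("ms.npz",**ms)
```

```text
tongs side 0 0.62 187 (310, 276, 13, 26) ((316.95001220703125, 288.8500061035156), (24.981992721557617, 10.75174331665039), 71.56504821777344)
tongs side 1 0.62 88 (310, 279, 7, 20) ((313.0, 288.5), (19.0, 6.0), 90.0)
tongs side 2 0.57 145 (283, 280, 5, 21) ((285.0, 290.0), (4.0, 20.0), 0.0)
tongs top 0 0.5 164 (423, 259, 22, 20) ((433.58648681640625, 268.6189270019531), (12.131041526794434, 23.453346252441406), 53.97262954711914)
tongs top 1 0.42 119 (441, 222, 23, 13) ((451.70001220703125, 228.0999755859375), (6.9570112228393555, 22.768400192260742), 71.56504821777344)
tongs_stand side 0 0.96 415 (306, 290, 24, 28) ((317.6000061035156, 301.70001220703125), (29.516096115112305, 21.0190372467041), 63.43495178222656)
rack side 0 0.79 791 (290, 235, 43, 25) ((311.00616455078125, 246.6360626220703), (23.43035316467285, 41.91127395629883), 87.39744567871094)
rack top 0 0.62 1386 (340, 205, 34, 50) ((355.85589599609375, 229.62644958496094), (49.69932556152344, 31.522260665893555), 85.60128784179688)
camera side 0 0.77 1011 (339, 151, 38, 75) ((357.030029296875, 189.538818359375), (74.42715454101562, 32.618682861328125), 83.23382568359375)
camera side 1 0.25 27 (313, 232, 4, 8) ((314.5, 235.5), (7.0, 3.0), 90.0)
camera top 0 0.61 1590 (273, 119, 45, 62) ((293.163330078125, 148.44854736328125), (46.39463806152344, 57.0586051940918), 12.264774322509766)
cuvette_red side 0 0.44 33 (305, 240, 4, 9) ((306.5, 244.0), (8.0, 3.0), 90.0)
```

View pics/z.png

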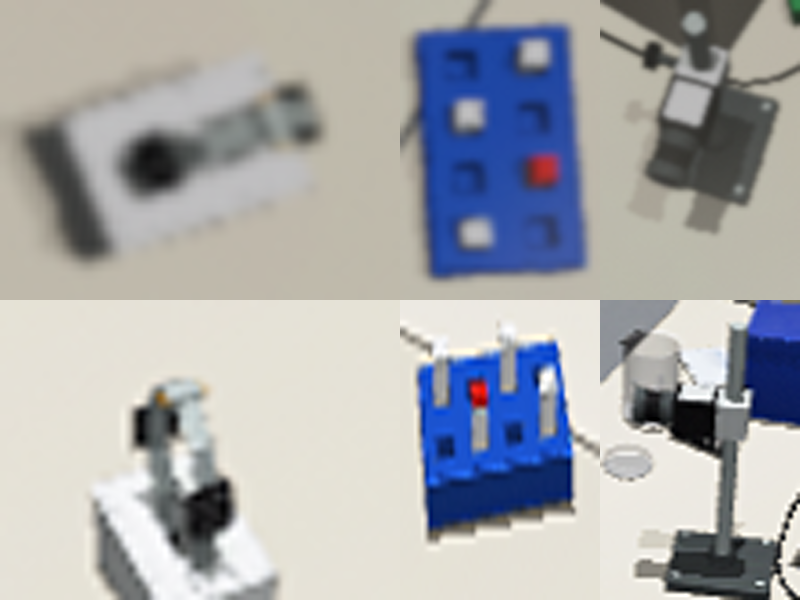

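```bash
cat > fit.py <<'E'
from h import *
from scipy.optimize import minimize
np.set_printoptions(precision=1,suppress=True)
SS=6
IM={n:get_image(n).astype(float) for n in("side","top")}
def faces(c,L,W,H,z0=0):
    x,y,a=c;s=R.from_euler('z',a);V=lambda l:s.apply(np.array(l,float))+[x,y,z0]
    l,w_=L/2,W/2;out=[]
    out.append((np.array([0,0,1.]),V([[-l,-w_,H],[l,-w_,H],[l,w_,H],[-l,w_,H]])))
    for sx in(1,-1):
        out.append((s.apply([sx,0,0]),V([[sx*l,-w_,0],[sx*l,w_,0],[sx*l,w_,H],[sx*l,-w_,H]])))
        out.append((s.apply([0,sx,0]),V([[-l,sx*w_,0],[l,sx*w_,0],[l,sx*w_,H],[-l,sx*w_,H]])))
    return out
def cost(c,dims,box,hole,ns):
    tot=0
    for n in ns:
        u,v,w_,h=box[n];o=cam(n)[2]
        lab=np.zeros((h*SS,w_*SS),np.uint8);k=1
        for nm,P in faces(c,*dims):
            if nm@(o-P.mean(0))<=0: continue
            p=((px(n,P)-[u-.5,v-.5])*SS-.5)
            cv2.fillConvexPoly(lab,np.round(p*16).astype(np.int32),k,shift=4);k+=1
        I=IM[n][v:v+h,u:u+w_]
        A=np.stack([cv2.resize((lab==j).astype(float),(w_,h),interpolation=cv2.INTER_AREA).ravel() for j in range(k)],1)
        m=hole[n][v:v+h,u:u+w_].ravel()==0
        X=I.reshape(-1,3)[m];A=A[m]
        b=np.linalg.lstsq(A,X,rcond=None)[0]
        r=np.abs(A@b-X);tot+=np.minimum(r,40).mean()
    return tot
def fit(c0,dims,box,hole,ns=("side","top")):
    best=None
    for da in(-.06,0,.06):
      for dx in(-3,3):
        s=np.array(c0)+[dx,dx,da]
        q=minimize(cost,s,args=(dims,box,hole,ns),method="Nelder-Mead",options=dict(initial_simplex=s+np.array([[0,0,0],[4,0,0],[0,4,0],[0,0,.08]]),xatol=.02,fatol=1e-4))
        if best is None or q.fun<best.fun: best=q
    return best
E
cat > run.py <<'E'
from fit import *
ms=np.load("ms.npz")
Z=np.zeros((400,640),np.uint8)
dil=lambda m:cv2.dilate(m,np.ones((3,3),np.uint8))
def bx(c,r,H):
    d={}
    for n in("side","top"):
        p=px(n,[[c[0]+a*r,c[1]+b*r,z] for a in(-1,1) for b in(-1,1) for z in(0,H)])
        u,v=np.floor(p.min(0)).astype(int);U,V=np.ceil(p.max(0)).astype(int);d[n]=(u,v,U-u,V-v)
    return d
hs={"side":dil(ms["tongs_side_0"]),"top":dil(ms["tongs_top_1"])}
z2={"side":Z,"top":Z}
for nm,c0,dims,hole,r in(("stand",(501,-394,.26),(44,66,42),hs,55),("rack",(494,-164,.07),(128,80,30),z2,85),("base",(692,5,-.27),(100,90,12),z2,80)):
    b=bx(c0,r,dims[2])
    if nm=="base": 
        hh=Z.copy();hh[:, :]=0
    for ns in(("side","top"),("side",),("top",)):
        q=fit(c0,dims,b,hole,ns);print(nm,ns,q.x[:2],np.degrees(q.x[2]).round(1),q.fun.round(2))
for t,uv in(("chair",(240,250)),("edge",(225,207)),("box",(510,185)),("boxl",(430,150))):
    print(t,[atz("top",uv,z) for z in(0,150)])
E
python3 run.py
```

```text
Traceback (most recent call last):
  File "run.py", line 18, in <module>
    q=fit(c0,dims,b,hole,ns);print(nm,ns,q.x[:2],np.degrees(q.x[2]).round(1),q.fun.round(2))
  File "fit.py", line 35, in fit
    q=minimize(cost,s,args=(dims,box,hole,ns),method="Nelder-Mead",options=dict(initial_simplex=s+np.array([[0,0,0],[4,0,0],[0,4,0],[0,0,.08]]),xatol=.02,fatol=1e-4))
  File "fit.py", line 21, in cost
    p=((px(n,P)-[u-.5,v-.5])*SS-.5)
        ~~^^^^^
  File "h.py", line 10, in px
    K,d,o,r=cam(n);c=r.inv().apply(np.atleast_2d(P)-o)
            ~~~^^^
  File "h.py", line 5, in cam
    m=camera_model(n);K=np.array([[m['fx'],0,m['cx']],[0,m['fy'],m['cy']],[0,0,1.]])
ValueError: time passes only in moves, steps and waits
```

```bash
sed -i 's/^def cam(n)/from functools import cache\n@cache\ndef cam(n)/' h.py; time python3 run.py
```

```text
stand ('side', 'top') [ 501.8 -395. ] 19.5 8.88
stand ('side',) [ 501.8 -395.6] 19.0 4.85
stand ('top',) [ 503.7 -393.3] 24.2 3.77
rack ('side', 'top') [ 498.5 -158.8] 4.5 20.39
rack ('side',) [ 498.8 -157.8] 4.7 11.19
rack ('top',) [ 497.9 -159.8] 4.5 8.88
base ('side', 'top') [693.7   5.6] -17.4 46.92
base ('side',) [696.2   6. ] -18.5 26.4
base ('top',) [690.6   3.6] -15.8 19.06
chair [array([438.8, 144.2,   0. ]), array([429.9, 113.1, 150. ])]
edge [array([553.9, 192.7,   0. ]), array([527.7, 154.3, 150. ])]
box [array([ 635.1, -589.3,    0. ]), array([ 596.7, -509.8,  150. ])]
boxl [array([ 731.2, -372.1,    0. ]), array([ 678.3, -325.3,  150. ])]
real	0m22.109s
user	0m20.080s
sys	0m0.221s
```

```bash
cat > ov.py <<'E'
from fit import *
a=atz("top",(443.6-.5,231.2-.5),76);b=atz("top",(461-.5,225.2-.5),76);print("top",a,b,(a+b)/2,np.degrees(np.arctan2(*(a-b)[:2]))*-1)
a=atz("side",(313.2,282),73);b=atz("side",(320.6,293.2),73);print("side",a,b,(a+b)/2,np.degrees(np.arctan2(*(a-b)[:2]))*-1)
print("tri plates",tri((313.2,282),(443.1,230.7)),tri((320.6,293.2),(460.5,224.7)))
def ov(n,u,v,w_,h,k):
    I=cv2.resize(IM[n][v:v+h,u:u+w_,::-1].astype(np.uint8),(w_*k,h*k),interpolation=cv2.INTER_CUBIC)
    o=cam(n)[2]
    for c,d in(((501.8,-395,np.radians(19.5)),(44,66,42)),((498.5,-158.8,np.radians(4.5)),(128,80,30)),((693,5,np.radians(-16)),(100,90,12))):
        for nm,P in faces(c,*d):
            if nm@(o-P.mean(0))>0: cv2.polylines(I,[np.int32((px(n,P)-[u-.5,v-.5])*k*8)],True,(0,255,0),1,cv2.LINE_AA,3)
    r=R.from_euler('z',-16,degrees=True)
    for l in(np.array([606,28.7,172]),np.array([693,5,172])+r.apply([-90,0,0])):
        P=np.array([l+r.apply([0,17*np.cos(t),17*np.sin(t)]) for t in np.linspace(0,6.3,24)])
        cv2.polylines(I,[np.int32((px(n,P)-[u-.5,v-.5])*k*8)],True,(0,0,255),1,cv2.LINE_AA,3)
    P=np.array([[693,5,0],[693,5,262.]]);q=np.int32((px(n,P)-[u-.5,v-.5])*k)
    cv2.line(I,tuple(map(int,q[0])),tuple(map(int,q[1])),(255,0,255),1)
    return I
a=np.hstack([ov("top",425,207,50,50,6),ov("top",335,200,50,50,6)[:,:200],ov("top",265,115,50,75,6)[:300]])
b=np.hstack([ov("side",295,270,50,50,6),ov("side",287,228,50,50,6),ov("side",333,145,50,100,3)])
W=max(a.shape[1],b.shape[1]);f=lambda i:np.pad(i,((0,0),(0,W-i.shape[1]),(0,0)))
cv2.imwrite("pics/ov.png",np.vstack([f(a),f(b)])[:, :800])
E
python3 ov.py
```

```text
top [ 494.2 -373.4   76. ] [ 510.4 -417.5   76. ] [ 502.3 -395.4   76. ] 20.101196797675996
side [ 493.3 -369.9   73. ] [ 509.4 -410.6   73. ] [ 501.3 -390.3   73. ] 21.58452814069572
tri plates (array([ 493.6, -373.2,   76.5]), [np.float64(0.5348083133513898), np.float64(0.5348083133514403)]) (array([ 509.4, -416.3,   79.2]), [np.float64(0.4959025630770607), np.float64(0.4959025630769107)])
```

View pics/ov.png

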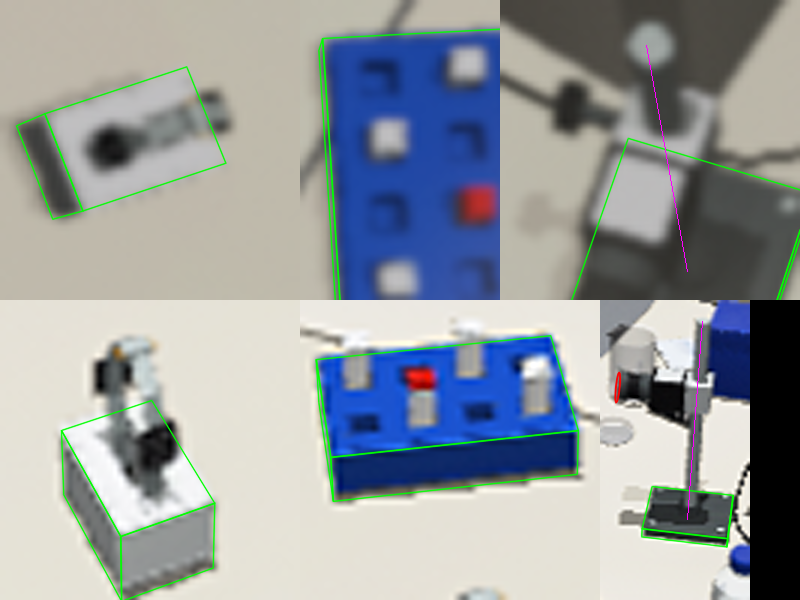

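The overlays sit tightly on the stand (502,-395, yaw ≈20°), the rack (498.5,-159, 4.5°) and the base (693,5, -16°). Next I'll move to above the tongs.

```bash
cat > go.py <<'E'
# prints fractions from pose (x y z yaw) to next poses; tool down
import sys,numpy as np
from scipy.spatial.transform import Rotation as R
def rot(a): # tool y at world yaw a: y=(-sin a,cos a), z down
    a=np.radians(a);y=np.array([-np.sin(a),np.cos(a),0]);z=np.array([0,0,-1.]);return R.from_matrix(np.stack([np.cross(y,z),y,z],1))
def step(p,a,q,b):
    A=rot(a);return A.inv().apply(np.subtract(q,p))/200,(A.inv()*rot(b)).as_rotvec()/np.radians(30)
if __name__=="__main__":
    np.set_printoptions(precision=4,suppress=True)
    P=[list(map(float,s.split())) for s in sys.argv[1:]]
    if P[0]==[]or len(P[0])<4:
        from workcell import get_obs
        o=get_obs();r=R.from_rotvec(o['orientation']);y=r.as_matrix()[:,1];a=np.degrees(np.arctan2(-y[0],y[1]))
        z=r.as_matrix()[:,2];P[0]=[*o['ee_pos'],a];print("now",np.array(P[0]),"tool z",z,"t",o['t'],"F",o['ft_force'],"w",o['width'],o['grasp_force'])
    for u,v in zip(P,P[1:]): print(v,*step(u[:3],u[3],v[:3],v[3]))
E
python3 go.py "" "330 440 310 -47" "430 270 320 -75" "470 80 320 -103" "485 -110 320 -131" "500 -290 250 -160" "502 -395 170 -160"
```

```text
now [196.4531 593.312  239.6647 -18.3242] tool z [-0. -0. -1.] t 1.8 F [-0.2355  0.5212 -0.3989] w 87.51116708601415 0.0
[330.0, 440.0, 310.0, -47.0] [-0.8749 -0.5178 -0.3517] [0.     0.     0.9559]
[430.0, 270.0, 320.0, -75.0] [-0.9626 -0.214  -0.05  ] [0.     0.     0.9333]
[470.0, 80.0, 320.0, -103.0] [-0.9694 -0.0527  0.    ] [0.     0.     0.9333]
[485.0, -110.0, 320.0, -131.0] [-0.9088  0.2868  0.    ] [0.     0.     0.9333]
[500.0, -290.0, 250.0, -160.0] [-0.63    0.6471  0.35  ] [0.     0.     0.9667]
[502.0, -395.0, 170.0, -160.0] [-0.1702  0.4968  0.4   ] [0. 0. 0.]
```

```bash
python3 -m jog '-0.875 -0.518 -0.352 0 0 0.956 -1;-0.875 -0.518 -0.352 0 0 0.956 -1;-0.875 -0.518 -0.352 0 0 0.956 -1;-0.875 -0.518 -0.352 0 0 0.956 -1;-0.875 -0.518 -0.352 0 0 0.956 -1;-0.875 -0.518 -0.352 0 0 0.956 -1'
python3 go.py "" "330 440 310 -47"
```

```text
t: 2.4
ee_pos: [331.4, 439.1, 311.1]
orientation: [1.256, 2.879, 0.003]
ft_force: [0.2, 0.8, 0.2]
width: 87.6
grasp_force: 0.0
now [331.3961 439.145  311.1301 -47.1404] tool z [ 0.0012  0.0017 -1.    ] t 2.4 F [0.192  0.8383 0.2361] w 87.6461760082399 0.0
[330.0, 440.0, 310.0, -47.0] [ 0.0079 -0.0022  0.0057] [ 0.      0.     -0.0047]
```

Works well; continue with the next legs.

```bash
python3 -m jog '-0.963 -0.214 -0.05 0 0 0.933 -1;-0.963 -0.214 -0.05 0 0 0.933 -1;-0.963 -0.214 -0.05 0 0 0.933 -1;-0.963 -0.214 -0.05 0 0 0.933 -1;-0.963 -0.214 -0.05 0 0 0.933 -1'
python3 -m jog '-0.969 -0.053 0 0 0 0.933 -1;-0.969 -0.053 0 0 0 0.933 -1;-0.969 -0.053 0 0 0 0.933 -1;-0.969 -0.053 0 0 0 0.933 -1;-0.969 -0.053 0 0 0 0.933 -1'
python3 -m jog '-0.909 0.287 0 0 0 0.933 -1;-0.909 0.287 0 0 0 0.933 -1;-0.909 0.287 0 0 0 0.933 -1;-0.909 0.287 0 0 0 0.933 -1;-0.909 0.287 0 0 0 0.933 -1'
python3 go.py "" "500 -290 250 -160" "502 -395 170 -160"
```

```text
t: 2.9
ee_pos: [431.6, 267.5, 319.6]
orientation: [1.917, 2.488, -0.001]
ft_force: [0.4, 0.4, 0.5]
width: 87.9
grasp_force: 0.0
t: 3.4
ee_pos: [470.5, 77.9, 319.4]
orientation: [-2.462, -1.952, 0.001]
ft_force: [-0.1, 0.3, 0.1]
width: 87.8
grasp_force: 0.0
t: 3.9
ee_pos: [486.1, -111.6, 319.5]
orientation: [-2.86, -1.3, 0.0]
ft_force: [0.5, 0.4, -0.2]
width: 87.8
grasp_force: 0.0
now [ 486.0688 -111.6299  319.454  -131.1011] tool z [-0.0002 -0.0001 -1.    ] t 3.9 F [ 0.5474  0.4149 -0.1703] w 87.84858002044099 0.0
[500.0, -290.0, 250.0, -160.0] [-0.6263  0.6388  0.3473] [0.     0.     0.9633]
[502.0, -395.0, 170.0, -160.0] [-0.1702  0.4968  0.4   ] [0. 0. 0.]
```

```bash
python3 -m jog '-0.626 0.639 0.347 0 0 0.963 -1;-0.626 0.639 0.347 0 0 0.963 -1;-0.626 0.639 0.347 0 0 0.963 -1;-0.626 0.639 0.347 0 0 0.963 -1;-0.626 0.639 0.347 0 0 0.963 -1'
python3 -m jog '-0.17 0.497 0.4 0 0 0 -1;-0.17 0.497 0.4 0 0 0 -1;-0.17 0.497 0.4 0 0 0 -1;-0.17 0.497 0.4 0 0 0 -1;-0.17 0.497 0.4 0 0 0 -1'
python3 go.py "" "502 -395 170 -160"
python3 - <<'E'
from h import *
a=[cv2.resize(get_image(n)[v:v+80,u:u+80,::-1],(400,400),interpolation=2) for n,u,v in(("side",275,235),("top",420,180))]
cv2.imwrite("pics/p1.png",np.hstack(a))
E
```

```text
t: 4.4
ee_pos: [500.2, -289.1, 247.6]
orientation: [-3.091, -0.547, 0.004]
ft_force: [-0.6, -0.2, 0.5]
width: 87.1
grasp_force: 0.0
t: 4.9
ee_pos: [502.8, -391.1, 170.0]
orientation: [-3.091, -0.552, 0.001]
ft_force: [1.3, -0.6, 0.0]
width: 87.9
grasp_force: 0.0
now [ 502.794  -391.0505  170.0335 -159.7494] tool z [-0.0011  0.0019 -1.    ] t 4.9 F [ 1.2607 -0.5512  0.0143] w 87.94041146935992 0.0
[502.0, -395.0, 170.0, -160.0] [-0.0106  0.0172  0.0002] [0.     0.     0.0084]
```

View pics/p1.png

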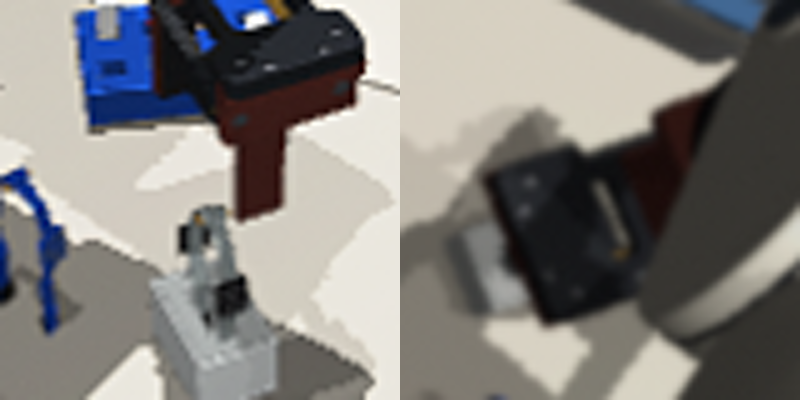

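The gripper is open above the steel tongs (side ≈318,285 px) and lined up with the stand. Descend.

```bash
python3 -m jog '0 0 0 0 0 0 -1;0 0 0 0 0 0 -1'
python3 go.py "" "502 -395 71 -160"
```

```text
t: 5.2
ee_pos: [502.6, -392.6, 171.9]
orientation: [3.092, 0.551, 0.002]
ft_force: [0.1, 0.3, -0.2]
width: 87.8
grasp_force: 0.0
now [ 502.5725 -392.5838  171.899  -159.7803] tool z [ 0.0014 -0.0009 -1.    ] t 5.2 F [ 0.1222  0.2605 -0.165 ] w 87.829929952026 0.0
[502.0, -395.0, 71.0, -160.0] [-0.0069  0.0103  0.5045] [0.     0.     0.0073]
```

```bash
python3 -m jog '-0.007 0.01 0 0 0 0.007 -1;-0.007 0.01 0.15 0 0 0.007 -1;-0.007 0.01 0.3 0 0 0.007 -1;-0.007 0.01 0.4 0 0 0.007 -1;-0.007 0.01 0.504 0 0 0.007 -1;-0.007 0.01 0.504 0 0 0.007 -1;-0.007 0.01 0.504 0 0 0.007 -1'
python3 go.py "" "502 -395 71 -160"
python3 - <<'E'
from h import *
a=[cv2.resize(get_image(n)[v:v+80,u:u+80,::-1],(400,400),interpolation=2) for n,u,v in(("side",275,235),("top",420,180))]
cv2.imwrite("pics/p2.png",np.hstack(a))
E
```

```text
t: 5.9
ee_pos: [501.2, -395.9, 70.2]
orientation: [-3.094, -0.543, 0.0]
ft_force: [0.2, 0.1, -0.8]
width: 87.5
grasp_force: 0.0
now [ 501.178  -395.9304   70.1766 -160.0859] tool z [-0.0002  0.0002 -1.    ] t 5.9 F [ 0.1668  0.0899 -0.7561] w 87.51968664826798 0.0
[502.0, -395.0, 71.0, -160.0] [ 0.0054 -0.003  -0.0041] [ 0.      0.     -0.0029]
```

View pics/p2.png

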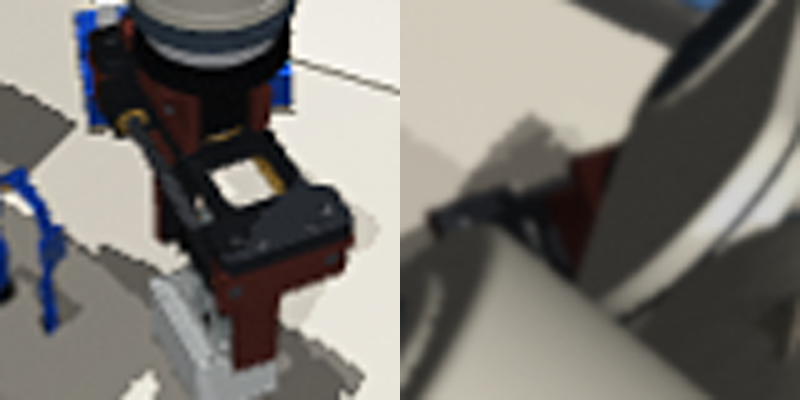

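The fingers straddle the plates. Close to ~47.5 mm.

```bash
python3 -m jog '0 0 0 0 0 0 -0.08;0 0 0 0 0 0 -0.08;0 0 0 0 0 0 -0.08;0 0 0 0 0 0 -0.08;0 0 0 0 0 0 -0.08;0 0 0 0 0 0 -0.08;0 0 0 0 0 0 -0.08;0 0 0 0 0 0 -0.08'
python3 go.py "" "502 -395 71 -160"
```

```text
t: 6.8
ee_pos: [501.1, -395.7, 69.7]
orientation: [-3.094, -0.544, 0.0]
ft_force: [0.3, -1.2, -0.7]
width: 48.0
grasp_force: 10.3
now [ 501.0619 -395.723    69.7215 -160.0724] tool z [-0.0003  0.0002 -1.    ] t 6.8 F [ 0.284  -1.2369 -0.7315] w 48.02820655339905 10.254806115408428
[502.0, -395.0, 71.0, -160.0] [ 0.0056 -0.0018 -0.0064] [ 0.      0.     -0.0024]
```

```bash
python3 -m jog '0 0 0 0 0 0 -0.09;0 0 -0.05 0 0 0 -0.09;0 0 -0.1 0 0 0 -0.09;0 0 -0.2 0 0 0 -0.09;0 0 -0.3 0 0 0 -0.09;0 0 -0.4 0 0 0 -0.09;0 0 -0.4 0 0 0 -0.09;0 0 -0.4 0 0 0 -0.09'
python3 go.py "" "485 -178 150 -175.5"
python3 - <<'E'
from h import *
np.set_printoptions(precision=1,suppress=True)
I=get_image("side")
for t in("tongs","tongs_grip"):
  for r in pinpoint(t,"side"): print(t,round(r['confidence'],2),w("side",r['xyz']))
a=[cv2.resize(I[v:v+80,u:u+80,::-1],(400,400),interpolation=2) for n,u,v in(("side",275,235),)]
cv2.imwrite("pics/p3.png",np.hstack(a))
E
```

```text
t: 7.6
ee_pos: [501.4, -396.0, 150.6]
orientation: [3.093, 0.543, 0.002]
ft_force: [0.1, 0.3, -0.9]
width: 48.0
grasp_force: 10.1
now [ 501.3684 -395.9591  150.594  -160.0719] tool z [ 0.0012 -0.001  -1.    ] t 7.6 F [ 0.1467  0.2928 -0.949 ] w 47.98097841459684 10.06558270251844
[485.0, -178.0, 150.0, -175.5] [ 0.2945 -1.0524  0.003 ] [0.     0.     0.5143]
tongs 0.62 [ 398.9 -351.3  102.9]
tongs 0.5 [ 505.1 -393.2  192.2]
tongs 0.38 [ 707.6 -222.9    3.4]
tongs_grip 0.77 [ 404.5 -351.4   61.6]
tongs_grip 0.66 [ 500.3 -394.2  158.7]
```

View pics/p3.png

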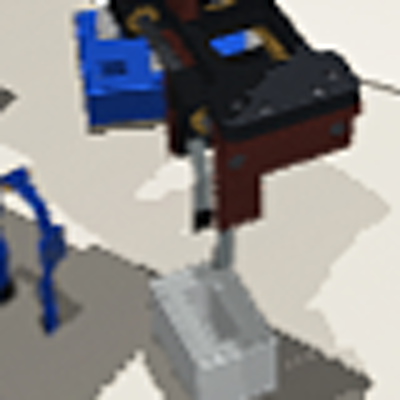

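The tongs are held upright, clear of the stand. Refine the red cuvette position from the first pictures, and start moving.

```bash
python3 -m jog '0.147 -0.526 0 0 0 0.257 -0.09;0.147 -0.526 0 0 0 0.257 -0.09;0.147 -0.526 0 0 0 0.257 -0.09;0.147 -0.526 0 0 0 0.257 -0.09;0.147 -0.526 0 0 0 0.257 -0.09'
python3 go.py "" "485 -178 150 -175.5"
python3 - <<'E'
from h import *
np.set_printoptions(precision=1,suppress=True)
C={}
for n,(u,v) in(("side",(285,228)),("top",(336,200))):
    I=cv2.imread(f"pics/{n}0.png").astype(float)[v:v+60,u:u+56]
    w_=np.clip(I[:,:,2]-np.maximum(I[:,:,0],I[:,:,1])-15,0,None);yy,xx=np.mgrid[:w_.shape[0],:w_.shape[1]]
    C[n]=((w_*xx).sum()/w_.sum()+u,(w_*yy).sum()/w_.sum()+v)
    print(n,C[n],[atz(n,C[n],z) for z in(55.2,57.5)])
print(tri(C["side"],C["top"]))
# model prediction: visible-face centroid of lid box at (485,-178)
from fit import faces
for c in((484.9,-177.9,.0785),):
  for n in C:
    o=cam(n)[2];A=0;S=0
    for nm,P in faces(c,14,14,4.5,53):
        if nm@(o-P.mean(0))>0:
            p=px(n,P);a=cv2.contourArea(p.astype(np.float32));m=cv2.moments(p.astype(np.float32));A+=a;S=S+a*np.array([m['m10'],m['m01']])/m['m00']
    print(n,"pred",S/A,"meas",C[n])
E
```

```text
t: 8.25
ee_pos: [493.5, -287.7, 149.8]
orientation: [3.123, 0.335, 0.001]
ft_force: [0.2, -1.4, 0.1]
width: 47.9
grasp_force: 10.1
now [ 493.4917 -287.723   149.772  -167.7534] tool z [ 0.0004 -0.0006 -1.    ] t 8.25 F [ 0.2368 -1.4279  0.0984] w 47.92875098711417 10.06334138510283
[485.0, -178.0, 150.0, -175.5] [ 0.0749 -0.5451 -0.0011] [0.     0.     0.2582]
side (np.float64(306.732223903177), np.float64(241.3585476550681)) [array([ 485.9, -179.5,   55.2]), array([ 485.8, -182.3,   57.5])]
top (np.float64(364.1737623762376), np.float64(233.520297029703)) [array([ 484.6, -179.5,   55.2]), array([ 484.4, -179.2,   57.5])]
(array([ 485.3, -179.5,   55.1]), [np.float64(0.6405946424861151), np.float64(0.6405946424862)])
side pred [306.4 241. ] meas (np.float64(306.732223903177), np.float64(241.3585476550681))
top pred [363.5 233.4] meas (np.float64(364.1737623762376), np.float64(233.520297029703))
```

```bash
python3 -m jog '0.074 -0.539 0 0 0 0.258 -0.09;0.074 -0.539 0 0 0 0.258 -0.09;0.074 -0.539 0 0 0 0.258 -0.09;0.074 -0.539 0 0 0 0.258 -0.09;0.074 -0.539 0 0 0 0.258 -0.09;0.074 -0.539 0 0 0 0.258 -0.09'
python3 go.py "" "485 -179.2 98 -175.5"
python3 - <<'E'
from h import *
a=[cv2.resize(get_image(n)[v:v+60,u:u+60,::-1],(400,400),interpolation=2) for n,u,v in(("side",280,200),("top",330,190))]
cv2.imwrite("pics/p4.png",np.hstack(a))
E
```

```text
t: 8.95
ee_pos: [485.2, -180.0, 150.0]
orientation: [3.139, 0.12, 0.001]
ft_force: [-0.5, 1.1, -1.2]
width: 48.2
grasp_force: 10.1
now [ 485.207  -180.0345  150.0007 -175.6092] tool z [ 0.0009 -0.0006 -1.    ] t 8.95 F [-0.5231  1.1043 -1.1743] w 48.21230346838649 10.063847622368485
[485.0, -179.2, 98.0, -175.5] [-0.0007 -0.0042  0.26  ] [ 0.      0.     -0.0036]
```

View pics/p4.png

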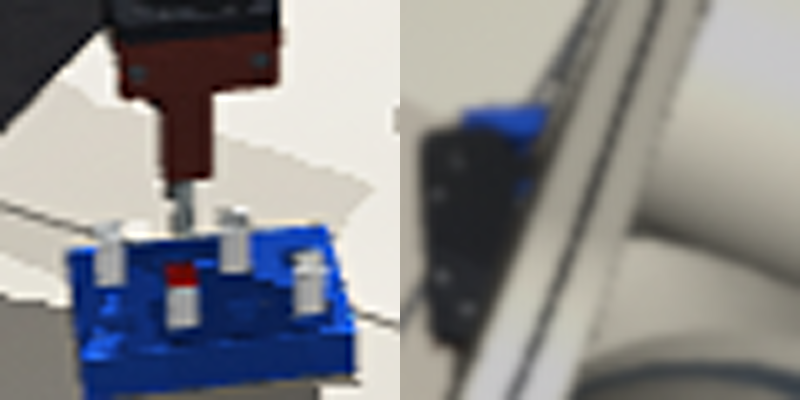

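The jaws are directly above the red lid (zoom ≈182,270, same column as the tongs). Descend around the body, watching the force.

```bash
python3 -m jog '0 -0.003 0 0 0 -0.004 -0.09;0 -0.003 0.08 0 0 -0.004 -0.09;0 -0.003 0.16 0 0 -0.004 -0.09;0 -0.003 0.22 0 0 -0.004 -0.09;0 -0.003 0.26 0 0 -0.004 -0.09;0 -0.003 0.26 0 0 -0.004 -0.09;0 -0.003 0.26 0 0 -0.004 -0.09'
python3 go.py "" "485 -179.2 98 -175.5"
python3 - <<'E'
from h import *
a=[cv2.resize(get_image(n)[v:v+50,u:u+50,::-1],(600,600),interpolation=2) for n,u,v in(("side",280,210),)]
cv2.imwrite("pics/p5.png",np.hstack(a))
E
```

```text
t: 9.75
ee_pos: [484.7, -177.9, 98.0]
orientation: [3.139, 0.126, -0.0]
ft_force: [0.3, -0.6, -0.6]
width: 48.2
grasp_force: 10.1
now [ 484.6918 -177.9149   97.9572 -175.4042] tool z [-0. -0. -1.] t 9.75 F [ 0.2584 -0.6187 -0.5616] w 48.21174961775872 10.06311364879366
[485.0, -179.2, 98.0, -175.5] [ 0.001   0.0065 -0.0002] [0.     0.     0.0032]
```

View pics/p5.png

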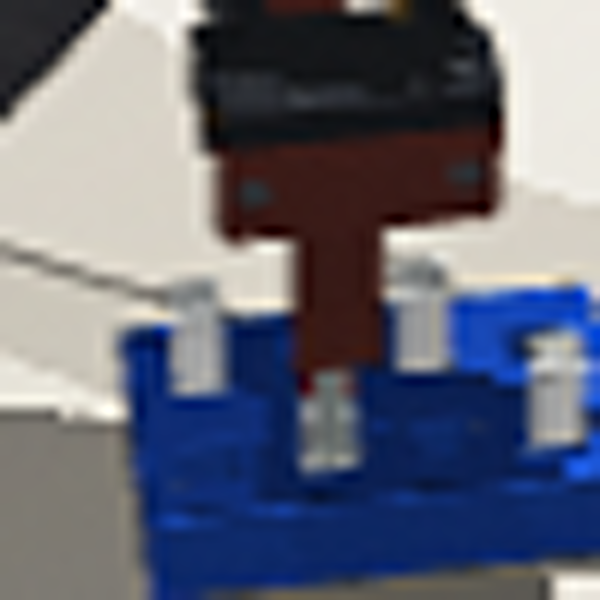

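The near jaw stands in front of the frosted side, centred, below the lid, with no contact force. Squeeze.

```bash
python3 -m jog '0 0.005 0 0 0 0 -0.09;0 0.005 0 0 0 0 1;0 0.005 0 0 0 0 1;0 0.005 0 0 0 0 1;0 0.005 0 0 0 0 1;0 0.005 0 0 0 0 1;0 0.005 0 0 0 0 1'
python3 go.py "" "485 -179.2 118 -175.5"
```

```text
t: 10.5
ee_pos: [485.1, -179.0, 98.2]
orientation: [3.139, 0.126, 0.001]
ft_force: [-0.3, -1.5, 3.9]
width: 42.3
grasp_force: 30.0
now [ 485.0538 -178.9958   98.2328 -175.4004] tool z [ 0.0009 -0.0004 -1.    ] t 10.5 F [-0.3046 -1.5228  3.8674] w 42.33751978975704 30.000314712524414
[485.0, -179.2, 118.0, -175.5] [-0.0004  0.001  -0.0988] [0.     0.     0.0033]
```

```bash
python3 -m jog '0 0 -0.03 0 0 0 1;0 0 -0.08 0 0 0 1;0 0 -0.13 0 0 0 1;0 0 -0.2 0 0 0 1;0 0 -0.3 0 0 0 1;0 0 -0.4 0 0 0 1;0 0 -0.4 0 0 0 1;0 0 -0.4 0 0 0 1'
python3 go.py "" "540 47 240 -196"
python3 - <<'E'
from h import *
np.set_printoptions(precision=1,suppress=True)
I=get_image("side");T=get_image("top")
for t in("cuvette_red","window","tongs","tongs_grip","lens","camera"):
  for n in("side","top"):
    for r in pinpoint(t,n)[:3]: print(t,n,round(r['confidence'],2),w(n,r['xyz']))
cv2.imwrite("pics/p6.png",cv2.resize(I[190:260,275:345,::-1],(600,600),interpolation=2))
E
```

```text
t: 11.3
ee_pos: [484.5, -178.6, 178.2]
orientation: [3.139, 0.126, 0.001]
ft_force: [0.7, -0.2, -0.6]
width: 42.6
grasp_force: 30.0
now [ 484.5382 -178.5548  178.2188 -175.4034] tool z [ 0.0007  0.     -1.    ] t 11.3 F [ 0.6679 -0.1931 -0.6481] w 42.599326224000855 29.999578893184662
[540.0, 47.0, 240.0, -196.0] [ 0.3668 -1.1019 -0.3089] [0.     0.     0.6866]
cuvette_red side 0.54 [ 480.3 -173.8   89.4]
window side 0.38 [ 485.6 -171.1  108.2]
tongs side 0.69 [ 400.7 -348.1  102. ]
tongs side 0.35 [ 545.5 -171.8   10.3]
tongs_grip side 0.49 [ 404.3 -351.5   61.8]
lens side 0.57 [608.8  33.7 171.1]
lens side 0.48 [ 483.6 -170.8  110.7]
lens top 0.81 [602.5  31.1 169.6]
camera side 0.73 [698.    6.4   2.6]
camera top 0.84 [692.7  -1.1  -2.5]
```

View pics/p6.png

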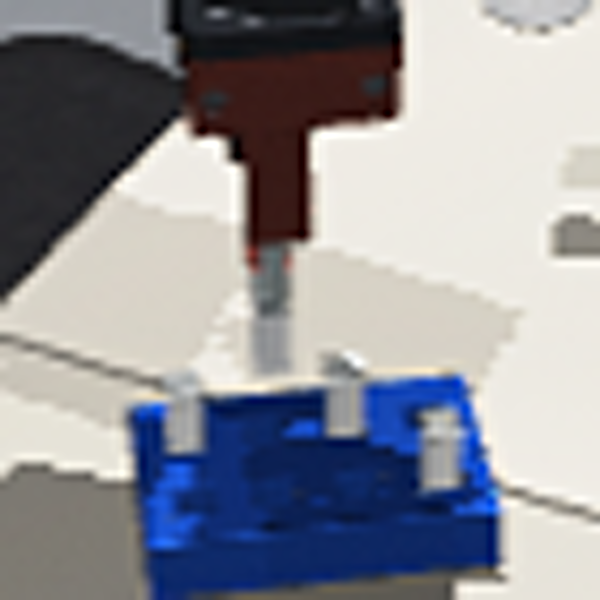

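The red cuvette hangs upright below the tongs, clear of the rack (foot ≈306,233 px), and the other three are undisturbed. Now I'll pin down the lens numerically.

```bash
python3 - <<'E'
from h import *
np.set_printoptions(precision=1,suppress=True)
q={}
for k in range(5):
    for n in("side","top"):
        get_image(n)
        for t in("lens","camera"):
            for r in pinpoint(t,n)[:3]:
                P=w(n,r['xyz'])
                if np.hypot(P[0]-650,P[1]-15)<90 and (t=="lens" or abs(P[2])<20): q.setdefault((t,n),[]).append(P)
for k,v in q.items(): print(k,len(v),np.mean(v,0),np.std(v,0),v[:2])
# combine by triangulating mean pixel
for t in("lens","camera"):
    print(t,"tri",tri(px("side",np.mean(q[t,"side"],0))[0],px("top",np.mean(q[t,"top"],0))[0]))
print("coltop",atz("top",(289.7,121.7),262),atz("side",(366.5,151.8),262),tri((366.5,151.8),(289.7,121.7)))
T=cv2.imread("pics/top0.png",0);S=cv2.imread("pics/side0.png",0)
print(T[116:128,282:298]);print(S[158:190:1,334:362])
E
python3 -c "
from workcell import get_obs;print(get_obs()['t'])"
```

```text
('lens', 'side') 5 [607.7  28.2 170.6] [1.2 1.6 0.4] [array([606.2,  28.4, 170.2]), array([608.9,  29.2, 170. ])]
('camera', 'side') 5 [695.9   8.    2.4] [0.9 1.  1.6] [array([696.5,   9.3,   5.3]), array([697.1,   8.7,   1.1])]
('lens', 'top') 5 [604.9  29.1 171.6] [0.6 0.7 0.4] [array([606.1,  29.7, 172.4]), array([604.4,  28.8, 171.6])]
('camera', 'top') 5 [692.7  -1.6  -2.5] [2.  1.2 1.3] [array([691.1,  -2.4,  -2.4]), array([694.6,  -3.6,  -0.4])]
lens tri (array([606.7,  29.4, 169.6]), [np.float64(1.2155286175498734), np.float64(1.2155286175500266)])
camera tri (array([691.4,  -2.3,   9.3]), [np.float64(2.2614566438006163), np.float64(2.2614566438006056)])
coltop [693.8   3.2 262. ] [692.6   4.4 262. ] (array([692.8,   3.1, 262.8]), [np.float64(0.5360509429003818), np.float64(0.5360509429001453)])
[[ 76  75  72  67  64  63  64  63  63  63  63  64  64  68  72  73]
 [ 75  75  73  67  64  64  65  65  64  65  64  64  64  68  71  73]
 [ 75  76  74  69  66  68  80  90  91  83  72  65  65  68  71  74]
 [ 75  76  75  71  70  89 122 141 141 127  98  72  65  66  71  73]
 [ 75  75  75  7
[... 3570 characters left out ...]
99 200 201 201 200 206 226 234 234 234 233 233 234 235 237 239 242
  246 190 111  78  39   5  19  14  25 121]
 [195 198 198 200 200 199 197 195 202 231 235 233 234 234 234 234 235 236
  238 240 245 188 109  73  48  25  16  50]
 [223 236 239 239 239 240 215 195 190 210 232 234 234 234 234 234 234 235
  234 235 237 239 242 248 189 110  78  47]
 [186 187 188 189 188 190 189 188 201 187 226 236 234 234 234 234 234 234
  234 234 234 235 237 238 240 245 184 106]
 [187 188 187 188 188 188 189 189 189 207 222 232 235 234 234 234 234 234
  234 234 234 234 234 234 235 237 240 246]
 [192 188 188 189 188 189 189 190 189 183 211 232 234 234 233 234 234 234
  234 234 234 233 233 233 234 234 236 242]]
13.5
```

```bash
python3 go.py "" "508 -70 241 -186" "539.4 48.9 241 -196.5"
python3 - <<'E'
from h import *
np.set_printoptions(precision=1,suppress=True)
r=R.from_euler('z',-16.4,degrees=True);l=np.array([606.5,29,170.8])
for n in("side","top"): print(n,px(n,l),px(n,[l+[0,0,17],l-[0,0,17],l+r.apply([0,17,0]),l-r.apply([0,17,0])]))
print(atz("top",px("top",l)[0],170.8))
T=cv2.imread("pics/top0.png",0);print(T[158:182,268:296])
E
```

```text
now [ 484.6478 -178.8047  177.8942 -175.4019] tool z [ 0. -0. -1.] t 13.5 F [ 0.0134 -0.4646 -0.2652] w 42.82752840246055 29.999518990516663
[508.0, -70.0, 241.0, -186.0] [ 0.16   -0.5329 -0.3155] [0.     0.     0.3533]
[539.4, 48.9, 241.0, -196.5] [ 0.094  -0.6077  0.    ] [0.   0.   0.35]
side [[338.4 173.9]] [[338.5 169.5]
 [338.2 178.2]
 [339.2 171.5]
 [337.5 176.3]]
top [[279.8 173. ]] [[279.1 171. ]
 [280.6 174.9]
 [272.9 170.8]
 [286.8 175.2]]
[606.5  29.  170.8]
[[184 184 184 184 184 182 176 168 163 153 125  88  75  75  79  80  80  79
   77  73  68  61  55  50  48  48  50  57]
 [185 184 184 184 183 180 172 165 160 145 113  81  72  75  78  80  80  79
   77  74  71  65  60  53  49  49  53  59]
 [184 184 184 184 182 176 168 164 158 137 101  71  65  69  73  77  77  77
   76  74  70  66  60  54  50  51  56  60]
 [184 184 184 184 181 174 166 163 158 136  97  66  58  60  63  65  67  69
   72  70  68  64  61  57  53  53  57  60]
 [185 184 184 184 182 174 165 162 154 125  86  62  57  56  57  58  58  60
   62  63  65  62  60  63  62  57  56  58]
 [184 184 184 183 182 174 166 160 144 10
[... 1483 characters left out ...]
185 183 177 170 165 164 165 165 164 164 164 163 164 164 167 168 167 165
  165 166 164 156 131 102  88  80  77  73]
 [184 183 175 168 165 164 164 165 164 164 165 164 166 171 180 183 183 182
  182 182 181 172 148 120 109 105  99  89]
 [184 182 174 166 164 165 165 165 165 165 164 165 167 175 183 185 185 185
  185 185 181 164 138 122 118 118 116 110]
 [183 176 169 165 165 165 165 164 165 165 165 166 172 180 185 185 185 185
  185 184 180 159 132 122 121 120 120 119]
 [178 169 166 165 164 165 164 165 165 165 164 167 175 183 185 185 185 185
  185 184 179 157 130 122 121 121 121 121]
 [177 169 166 165 165 165 165 164 164 164 165 167 175 184 185 185 185 185
  185 184 176 153 129 121 121 121 122 122]]
```

```bash
python3 -m jog '0 0 -0.15 0 0 0 1;0.04 -0.13 -0.315 0 0 0.1 1;0.08 -0.27 -0.315 0 0 0.2 1;0.12 -0.4 -0.315 0 0 0.3 1;0.16 -0.53 -0.315 0 0 0.35 1;0.16 -0.53 -0.315 0 0 0.35 1;0.16 -0.53 -0.315 0 0 0.35 1'
python3 go.py "" "539.2 47.6 241 -196"
```

```text
t: 14.2
ee_pos: [508.0, -70.3, 240.9]
orientation: [3.137, -0.158, -0.0]
ft_force: [-1.0, -0.8, -1.9]
width: 42.4
grasp_force: 30.0
now [507.9895 -70.3045 240.8661 174.2196] tool z [-0.0002 -0.0003 -1.    ] t 14.2 F [-1.01   -0.7896 -1.9247] w 42.42722874400565 29.999624490737915
[539.2, 47.6, 241.0, -196.0] [ 0.0959 -0.6022 -0.0007] [0.     0.     0.3407]
```

```bash
python3 -m jog '0.02 -0.1 0 0 0 0.1 1;0.04 -0.25 0 0 0 0.2 1;0.06 -0.4 0 0 0 0.3 1;0.085 -0.53 0 0 0 0.34 1;0.096 -0.602 0 0 0 0.34 1;0.096 -0.602 0 0 0 0.34 1;0.096 -0.602 0 0 0 0.34 1;0.096 -0.602 0 0 0 0.34 1'
python3 go.py "" "539.2 47.6 241 -196"
python3 - <<'E'
from h import *
np.set_printoptions(precision=1,suppress=True)
q={}
for k in range(4):
    for n in("side","top"):
        I=get_image(n)
        if k==0: cv2.imwrite(f"pics/f_{n}.png",I[:,:,::-1])
        for t in("lens","window","cuvette_red"):
            for r in pinpoint(t,n)[:3]:
                q.setdefault((t,n),[]).append([*w(n,r['xyz']),r['confidence']])
for k,v in q.items():
    print(k);print(np.array(v))
E
```

```text
t: 15.0
ee_pos: [539.1, 46.0, 240.7]
orientation: [3.11, -0.441, -0.001]
ft_force: [1.2, 0.1, -0.6]
width: 42.9
grasp_force: 30.0
now [539.1492  45.9994 240.7433 163.8561] tool z [-0.0005 -0.0004 -1.    ] t 15.0 F [ 1.2423  0.1238 -0.6211] w 42.86343176441956 29.99960482120514
[539.2, 47.6, 241.0, -196.0] [-0.002  -0.0078 -0.0013] [ 0.      0.     -0.0048]
('lens', 'side')
[[ 606.5   29.2  169.3    0.8]
 [ 606.1   27.8  171.5    0.8]
 [ 629.   202.2    2.2    0.4]
 [ 608.3   29.3  171.3    0.6]
 [ 499.  -394.3   -1.4    0.2]
 [ 610.3   28.3  171.7    0.9]
 [ 502.2 -158.2   -1.     0.7]]
('window', 'side')
[[ 542.2   52.7  172.1    0.5]
 [ 537.6   53.1  173.8    0.5]
 [ 539.9   52.6  152.7    0.7]
 [ 452.  -141.7    8.4    0.7]
 [ 537.3   54.4  172.1    0.6]
 [ 538.3   53.1  170.4    0.4]]
('cuvette_red', 'side')
[[539.4  49.4 150.3   0.5]
 [536.9  52.5 149.6   0.6]
 [538.2  54.  154.8   0.5]
 [538.   51.1 152.2   0.6]]
('lens', 'top')
[[604.3  30.4 169.3   0.8]
 [606.8  28.7 173.3   0.6]
 [606.3  28.7 170.6   0.9]
 [605.1  30.6 170.5   0.8]]
('cuvette_red', 'top')
[[ 542.4 -178.     5.2    0.7]]
```

Run:
```python
from fit import *
IM["side"]=cv2.imread("pics/f_side.png")[:,:,::-1].astype(float)
yaw=np.radians(-16.1);y=46.0
o=np.array([539.1,y,151]);q=px("side",[o,o+[0,0,27],o+[0,0,20]]);print(q)
u,v=q.min(0).astype(int)-[8,2];U,V=q.max(0).astype(int)+[9,7];box={"side":(u,v,U-u,V-v)}
print(box,IM["side"][v:V,u:U].mean(2).astype(int))
hole={"side":np.zeros((400,640),np.uint8)};hole["side"][:int(q[1,1])+3]=1
def f(p): return cost((p[0],y,yaw),(12.5,12.5,30,p[1]),box,hole,("side",))
for s in((539,151),(536,148),(542,154)):
    s=np.array(s,float);r=minimize(f,s,method="Nelder-Mead",options=dict(initial_simplex=s+np.array([[0,0],[4,0],[0,4]])));print(r.x,r.fun)
T=cv2.imread("pics/f_top.png").astype(float);red=(T[:,:,2]-np.maximum(T[:,:,0],T[:,:,1])>40)
print("red in top",np.argwhere(red)[:10], px("top",[[539,46,200]]))
S=IM["side"];red=(S[:,:,0]-np.maximum(S[:,:,2],S[:,:,1])>40);print("red side",[tuple(a) for a in np.argwhere(red)][:30],px("side",[[539,46,198.3]]))
```

```text
[[318.2 177.3]
 [318.2 170.4]
 [318.2 172.2]]
{'side': (np.int64(310), np.int64(168), np.int64(17), np.int64(16))} [[147 149 149 150 150 155 107  89 100  80  83 135 151 147 148 147 150]
 [147 147 149 149 150 154  88  77  99  83  82 133 151 149 148 148 148]
 [148 148 150 148 149 152  84  74  97  79  81 133 150 147 149 149 145]
 [149 148 149 148 150 153  98 127 154 154 112 132 151 149 148 146 159]
 [149 148 149 148 148 152  95 126 152 154 112 131 151 149 146 136 214]
 [149 149 148 148 150 152  95 126 152 152 111 132 150 146 151 218 236]
 [147 149 149 150 151 154  96 126 152 153 111 131 150 150 218 236 233]
 [148 149 149 148 150 153  94 125 152 153 111 131 111 208 236 233 232]
 [148 150 149 148 148 151  93 124 152 151  95  81 209 237 234 232 231]
 [148 149 149 148 150 150 147 149 150 148 127 216 239 234 232 232 232]
 [148 150 149 149 149 150 149 149 147 133 219 238 233 232 232 232 232]
 [148 148 149 149 150 150 148 146 101 210 238 234 232 232 232 232 232]
 [147 148 148 149 149 149 146 141 219 238 234 232 232 232 232 232 232]
 [149 148 147 147 147 147 141 220 237 234 232 232 232 231 232 
[... 660 characters left out ...]
int64(266)), (np.int64(376), np.int64(272)), (np.int64(378), np.int64(268)), (np.int64(378), np.int64(273)), (np.int64(379), np.int64(274)), (np.int64(380), np.int64(269)), (np.int64(381), np.int64(275)), (np.int64(382), np.int64(270)), (np.int64(382), np.int64(276)), (np.int64(383), np.int64(271)), (np.int64(383), np.int64(276)), (np.int64(383), np.int64(277)), (np.int64(384), np.int64(271)), (np.int64(385), np.int64(272)), (np.int64(385), np.int64(278)), (np.int64(386), np.int64(278)), (np.int64(387), np.int64(273)), (np.int64(387), np.int64(279)), (np.int64(388), np.int64(279)), (np.int64(389), np.int64(274)), (np.int64(389), np.int64(280)), (np.int64(390), np.int64(275))] [[318.1 165.1]]
```

Run:
```python
from h import *
np.set_printoptions(precision=1,suppress=True)
def foot(c,yaw,z):
    r=R.from_euler('z',yaw,degrees=True)
    return px("side",np.array([np.array([*c,z])+r.apply([a*6.25,b*6.25,0]) for a,b in((-1,-1),(1,-1),(1,1),(-1,1))]))
print("final foot",foot((539.1,46),-16.1,150.8).tolist())
r=R.from_euler('z',-16.1,degrees=True)
print("jaw tip outer edge",px("side",[np.array([539.1,46,179])+r.apply([a,-10.25,0]) for a in(-5,5)]))
print("lifted foot",foot((484.6,-178.6),4.5,88).tolist(),"obs ~306.5,233.4")
print("d/dz,d/dy px",px("side",[539,46,161.])-px("side",[539,46,151.]),px("side",[539,56,151.])-px("side",[539,46,151.]))
S=cv2.imread("pics/side0.png").mean(2).astype(int)
# initial red cuvette at rest: lid & body
print(foot((485.2,-179.2),4.5,30),foot((485.2,-179.2),4.5,57.5));print(S[234:256,298:316])
```

```text
final foot [[316.0328319129181, 178.04544731382484], [319.59913022625403, 178.40291015107132], [320.31787151448583, 176.64143195516885], [316.77902776271276, 176.28949974134392]]
jaw tip outer edge [[316.1 171.4]
 [319.  171.7]]
lifted foot [[304.2644389030821, 234.25568743540143], [308.38254128375996, 233.8397240877884], [307.8311432100119, 231.31927976832807], [303.7495352193794, 231.7276392453661]] obs ~306.5,233.4
d/dz,d/dy px [[-0.  -2.5]] [[-0.2 -1.4]]
[[304.9 249.1]
 [308.9 248.7]
 [308.4 246.1]
 [304.4 246.5]] [[304.7 242.2]
 [308.8 241.8]
 [308.2 239.2]
 [304.2 239.7]]
[[230 234 233 233 233 234 234 234 235 236 237 238 238 241 230 205 185 159]
 [235 231 241 240 241 241 243 243 216 193 178 168 179 158 148 141 141 153]
 [111 122 155 148 144 126 115 106  99  94  91  98 102 100 104 141 156 159]
 [131 102 101 101 101 102 103 103 104 106 105 105 105 104 107 144 157 159]
 [131 103 104 105 105 106 107 107 107  86  96 106 107 105  97 138 157 159]
 [129 102 106 106 107  80  60  64  66  60  85 112 106 105  98 138 158 161]
 [106  91 105 107 107  82  67 104 105  96  92 130 106 106 103 143
[... 435 characters left out ...]
103 106 106 107  73  47]
 [ 52  59  95 108 104 105  99 140 160 160 163 117 100 105 106 108  82  52]
 [ 50  48  91 106 107 105 102 144 162 162 165 122  99 106 105 106 100  84]
 [ 50  39  83 104 105 106  99 118 121 115 108 104 105 106 105 107 108 109]
 [105 109 107 107 106 105 106 105 105 106 105 105 106 106 106 107  92  83]
 [108 107 106 106 105 106 108  91  68  89 104 113 115 128 120 124 115  93]
 [102 112 115 123 127 129 117  95  79  66  55  47  46  45  46  47  49  50]
 [ 59  46  45  46  44  47  47  49  50  51  52  51  53  52  52  52  51  52]
 [ 51  51  50  53  53  52  52  52  52  51  53  53  52  53  53  51  54  54]
 [ 52  52  54  53  51  53  52  53  52  51  53  52  53  52  51  51  53  51]]
```

```bash
cat > base.py <<'E'
from fit import *
for n in IM: IM[n]=cv2.imread(f"pics/{n}0.png")[:,:,::-1].astype(float)
def hull(m,n,P): cv2.fillConvexPoly(m,cv2.convexHull(np.int32(np.round(px(n,P)))),1)
hole={}
r=R.from_euler('z',-16,degrees=True);c=np.array([693,4,0.])
for n in IM:
    m=np.zeros((400,640),np.uint8)
    hull(m,n,[c+r.apply([a,b,z]) for a in(-95,15) for b in(-22,22) for z in(148,196)])
    hull(m,n,[c+r.apply([a,b,z]) for a in(-10,10) for b in(-10,10) for z in(0,266)])
    hole[n]=cv2.dilate(m,np.ones((3,3),np.uint8))
box={}
for n in IM:
    p=px(n,[[693+a,4+b,z] for a in(-75,75) for b in(-75,75) for z in(0,12)])
    u,v=p.min(0).astype(int);U,V=p.max(0).astype(int)+1;box[n]=(u,v,U-u,V-v)
    print(n,box[n],(hole[n][v:V,u:U]==0).mean())
for ns in(("side","top"),("side",),("top",)):
    q=fit((693,4,-.27),(100,90,12),box,hole,ns);print(ns,q.x[:2],np.degrees(q.x[2]).round(1),q.fun)
# coloured print of head region, top view: blob outline of bright head top
T=IM["top"].mean(2).astype(int);print(T[126:160,274:304])
E
python3 base.py
```

```text
side (np.int64(338), np.int64(202), np.int64(50), np.int64(30)) 0.88
top (np.int64(267), np.int64(132), np.int64(57), np.int64(55)) 0.5814992025518342
('side', 'top') [694.2   4.7] -18.3 39.735641237707824
('side',) [696.2   6. ] -18.4 24.70671533982941
('top',) [691.7   2.7] -15.9 13.313952188067589
[[179 176 171 ...  72  71  79]
 [176 169 164 ...  71  75  97]
 [159 129 108 ...  73  89 127]
 ...
 [178 171 164 ...  59  59  61]
 [173 165 160 ...  59  59  61]
 [169 163 157 ...  59  60  61]]
```

Pixel and network evidence agree within ~2 mm, and any z bias is common to lens and cuvette. Apply the small final correction and let it settle.

```bash
python3 go.py "" "539.6 47.1 241 -196"
```

```text
now [539.5416  47.1973 240.875  163.8968] tool z [ 0. -0. -1.] t 16.8 F [-0.3007 -0.1815 -1.5521] w 42.328950719527526 29.999530613422394
[539.6, 47.1, 241.0, -196.0] [ 0.0004  0.0004 -0.0006] [ 0.      0.     -0.0034]
```

It has settled within 0.2 mm of the target. Hold briefly, confirm the grip, and hand in.

```bash
python3 -m jog '0 0 0 0 0 0 1;0 0 0 0 0 0 1;0 0 0 0 0 0 1;0 0 0 0 0 0 1;0 0 0 0 0 0 1'
python3 -c "
from workcell import *
o=get_obs();print(o['ee_pos'],o['width'],o['grasp_force'],abs(o['qvel']).max());print(close_job())"
```

```text
t: 17.3
ee_pos: [539.5, 47.2, 240.9]
orientation: [3.111, -0.44, 0.0]
ft_force: [-0.1, 0.6, -1.8]
width: 42.8
grasp_force: 30.0
[539.50641635  47.2058001  240.88505825] 42.77514843204014 29.99959409236908 0.0018394546376740576
the job is handed in; nothing more can be done
None
```

Handed in at 17.3 s: the tongs hold the red-lidded cuvette motionless in front of the lens with a clear face square to it, aimed at 70 mm on the axis (estimated error about 2 mm); I did not re-check the bystanders after the last move.

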